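Put the last two doming punches back in the graded case and shut it

TASK

Put away the set of doming punches: lay the two punches that are on the bench into the two empty cradles of the open wooden case, so that all four lie in their order of use from left to right, the thickest at the left and the thinnest at the right, every ball end to the rear (hinge) side. Then shut the lid of the case. Leave the two punches already in the case in their cradles, and leave the steel doming block and the wooden bench block where they are.

Things in the scene. Friction and masses are not known exactly. Their poses are not given: they have to be found in the camera images.
- case: Open punch case: hardwood tray with blue lining, 108 mm deep (x), 202 mm wide (y), walls 26 mm high and 6 mm thick, lined floor 6 mm above the bench; fixed to the bench, turned by up to 0.22 rad. Origin: centre of its underside, on the bench. x points from its front wall to the hinged rear wall, y to its left end as seen from the robot, z up.
- case_center (a point): Centre of the case at the height of its two pale wooden rests, 16 mm above the bench; axes as the case. The rests run along y: the front one covers x = -28 to -16 mm, the rear one +22 to +34 mm, with a 38 mm wide finger channel between them. Pairs of round brass studs, 6 mm high, on the rests form four cradles; a punch let go within 8 mm sideways of a cradle's centre settles into it.
- cradle_1 (a point): Centre of cradle 1 counted from the left (+y) end of the case, midway along a punch that lies there, on the level where the underside of the punch rests (16 mm above the bench); axes as those of the case. It is graded for the 19 mm punch; empty at the start.
- cradle_2 (a point): Centre of cradle 2 counted from the left (+y) end of the case, midway along a punch that lies there, on the level where the underside of the punch rests (16 mm above the bench); axes as those of the case. It is graded for the 17 mm punch; occupied at the start.
- cradle_3 (a point): Centre of cradle 3 counted from the left (+y) end of the case, midway along a punch that lies there, on the level where the underside of the punch rests (16 mm above the bench); axes as those of the case. It is graded for the 12 mm punch; empty at the start.
- cradle_4 (a point): Centre of cradle 4 counted from the left (+y) end of the case, midway along a punch that lies there, on the level where the underside of the punch rests (16 mm above the bench); axes as those of the case. It is graded for the 10 mm punch; occupied at the start.
- lid (a joint): Cover of the case, hinged along the case's y at the top of its rear wall (x = +54 mm, 26 mm above the bench): 0 = shut, grows as it opens upward and backward, at most 2.0 rad; at the start it stands open at 1.75 to 1.98 rad, leaning back. A hinge with light friction (about 1 N at the free edge moves it) holds it where it is above about 1.1 rad; below that it sinks shut by its own weight (0.3 kg).
- lid_edge (a point): Middle of the free edge of the lid, on its outer face (the face that is on top when shut, and that looks to the rear while the lid stands open). The lid is hardwood, 108 mm from hinge to free edge, 202 mm wide, 20 mm thick over its rim, with a small brass catch in the middle of the free edge; the outer face is plain and flat.
- punch_largest: Steel doming punch lying loose on the bench to the left of the case, the larger of the two there: round shank 19 mm thick, narrowed to a ball at one end, 79 mm long overall. Its y axis runs along the shank from ball to butt; its origin is on the skin of the shank, so use the mid point instead.
- punch_largest_mid (a point): On the axis of that punch, halfway along its 79 mm length: the place to grip, across the shank. 9.5 mm above what it lies on.
- punch_largest_ball (a point): Centre of the ball of that punch, on its axis, 32 mm from its mid point.
- punch_third: Steel doming punch lying loose on the bench to the left of the case, the smaller of the two there: round shank 12 mm thick, narrowed to a ball at one end, 63 mm long overall. Its y axis runs along the shank from ball to butt; its origin is on the skin of the shank, so use the mid point instead.
- punch_third_mid (a point): On the axis of that punch, halfway along its 63 mm length: the place to grip, across the shank. 6 mm above what it lies on.
- punch_third_ball (a point): Centre of the ball of that punch, on its axis, 25.5 mm from its mid point.
- punch_second: Steel doming punch, 17 mm thick, 75 mm long, already lying in cradle 2 with its ball to the rear; loose. y axis from ball to butt.
- punch_second_mid (a point): On the axis of that punch, halfway along it.
- punch_smallest: Steel doming punch, 10 mm thick, 59 mm long, already lying in cradle 4 with its ball to the rear; loose. y axis from ball to butt.
- punch_smallest_mid (a point): On the axis of that punch, halfway along it.
- doming_block: Steel doming block, 34x40x28 mm, loose on the bench at the left rear. Bystander. Between it and the case, behind the work, lies a wooden mallet whose head is 57 mm high.
- bench_pin: Plain hardwood bench block, 60x90x30 mm, loose on the bench to the right of the case. Bystander.
Mind the look-alikes: they are no part of the job. Leave any purple or yellow look-alike of the punch_largest alone.

How it is judged:
By the outcome, as a careful person would: the job done as asked, in the order asked, and still so for the second after the job is handed in, with the robot touching nothing.
It also fails if it takes over 61 s, if anything falls off the work surface, if the arm or the gripper's body presses on something with over 40 N, if the wrist force passes 120 N, or if a joint passes its speed limit or range.

ROBOT

A 6-joint arm with a two-finger parallel gripper is mounted at the origin on a cart in front of the work surface, level with it; the furniture and walls round the work are solid. World frame = base frame: x ahead of the robot, y to its left, z up, the work surface at z = 0. Lengths are in mm, angles in rad, forces in N, time in s.
With the tool pointing down it reaches from about 350 to 975 mm from the base axis. Payload 7.1 kg.
Tool frame: the origin (TCP) lies between the finger pads; the fingertips stand 14 mm ahead of it and the grasp point (between the pads) lies 5 mm behind it; z points along the fingers, y is the line along which they close (so a half turn about z gives the same grasp; the last joint's range is limited). The gripper opens to 88 mm and grips with 3 to 60 N. Pads are 20 mm wide; open, the fingers measure 115 mm over their backs; the gripper's body (75 mm by 178 mm) begins 61 mm behind the grasp point.
Start: joints at [1.31, 0.423, 1.63, -0, 1.089, -0.019], TCP at [149.625, 606.809, 196.975] pointing down, gripper open.
Joint ranges: [-3, 3], [-0.9, 2.11], [0.09, 2.58], [-1.31, 4.45], [0.11, 2.69], [-2.54, 2.54]. Speed limits (rad/s): [2.39, 2.39, 3.01, 3.14, 3.14, 3.14].

INTERFACE

Orientations are given as a rotation vector (axis times angle).
In Python, from workcell import ctrl gives the robot as it stands. The module is installed in compiled form; this text tells all that it offers.
- The arm moves only by the tool servo_tool, never from a script. Its argument "plan" is a list of rows, each a list of 3 entries, a list of its own where there are three numbers: the closure, from 0 (fully open) to 1 (shut), then the shift along the world's x, y, z in mm, then the turn about the world's z in degrees. In form: [[hand, [x, y, z], yaw], ...]. A call has 1 to 10 rows; each row is the pose to reach, as a shift and turn from the pose commanded when the call began; what a row does not reach only later rows make up. A row lasts 1/12 s, in which the tool goes at most 41.7 mm and 7.16 degrees, less where a joint would pass 70% of its speed; a pose out of reach is approached as far as the arm can. A call with a gripper value outside its range is refused whole. The fingers move at their own pace and stop on an object; the grip force is fixed at half the most. Time passes only in rows, so rows that repeat a pose let the fingers close. It gives the time, the measured TCP pose, the force, the opening and the grip force at its end, in the units of the state.
- ctrl.get_obs(): the state, without advancing time (a new reading comes with each control period).
- ctrl.get_image(name): name is "scene" or "top"; returns the picture (400x640x3 uint8, blue, green, red); there is no depth.
- ctrl.camera_info(name): a dict with "fovy" (degrees; the focal length in pixels is half the picture's height over the tangent of half this angle, whatever the lens; pixels are square), "cx", "cy" (the principal point, pixels), "rvec" (rotation vector, rad) and "tvec" (3), from world to camera coordinates, as OpenCV has them. Camera axes: x right, y down, z forward; pixel columns grow to the right and rows downward; lengths in mm; the calibration is good to about 2 mm. A picture is of the moment at which its call begins. camera_info takes no time and is no camera call.
- ctrl.close_job(): hands the job in; it is judged then, once.
The state is a dict: "t": time; "qpos": joint angles; "qvel": joint speeds; "joint_torque": joint torques, N m; "ee_pos": TCP position; "orientation": TCP orientation; "ft_force": force on the tool from outside, world axes, zero at the start; "moment": the same for the moment, N m; "width": finger opening in mm; "grasp_force": force on a finger pad.
Only numpy, scipy, OpenCV 4.12 (cv2) and the standard library are available. Lean on these libraries where they do the work, as an engineer would, in place of code of your own. Each camera call takes 0.05 s, during which the arm holds its last target. There are 200 camera calls.

## Working session

There is one attempt and no reset: what is moved stays moved. The work goes in short steps, Python scripts to look and compute and a tool call to move; the robot and the scene stay as the last step left them, time stands still between calls to the robot, and variables do not carry over. Pictures are saved under pics/ and viewed, at most 10 in all, crops included, and the job is handed in when it is done.

Besides the shell and the picture viewer there is one more tool, called after ">>>" as name(argument=value, ...), one argument or row to a line, values as JSON. servo_tool: Moves the arm, as the interface text tells. Its arguments: {"type":"object","properties":{"plan":{"type":"array"}},"required":["plan"]}

```bash
mkdir -p pics; cat > h.py <<'E'
import numpy as np, cv2
from workcell import ctrl
def cam(n):
    i=ctrl.camera_info(n); f=200/np.tan(np.radians(i['fovy'])/2)
    K=np.array([[f,0,i['cx']],[0,f,i['cy']],[0,0,1]]); R=cv2.Rodrigues(np.array(i['rvec'],float))[0]
    return K,R,np.array(i['tvec'],float).ravel()
def ray(n,uv):
    K,R,t=cam(n); d=R.T@np.linalg.inv(K)@np.array([uv[0],uv[1],1.]); return -R.T@t,d/np.linalg.norm(d)
def plane(n,uv,z):
    o,d=ray(n,uv); return o+d*(z-o[2])/d[2]
def tri(a,b):
    o1,d1=ray('scene',a);o2,d2=ray('top',b)
    s=np.linalg.lstsq(np.c_[d1,-d2],o2-o1,rcond=None)[0]
    p,q=o1+s[0]*d1,o2+s[1]*d2; return (p+q)/2,np.linalg.norm(p-q)
def proj(n,p):
    K,R,t=cam(n); c=K@(R@np.asarray(p,float)+t); return c[:2]/c[2]
E
python3 - <<'E'
from h import *
for n in('scene','top'):
    cv2.imwrite(f'pics/{n}0.png',ctrl.get_image(n)); o,d=ray(n,(320,200)); print(n,ctrl.camera_info(n),o.round(),d.round(2))
print(ctrl.get_obs())
E
```

```text
scene {'fovy': 51.52648456533575, 'cx': 319.04509012361814, 'cy': 195.9133059357635, 'rvec': array([ 2.35155656, -0.58460269,  0.22427459]), 'tvec': array([-514.22829509,  228.32676553,  966.0199706 ])} [ 232. -660.  872.] [ 0.31  0.58 -0.75]
top {'fovy': 50.619883224491446, 'cx': 322.71111964598657, 'cy': 198.90738842094657, 'rvec': array([ 2.09958604, -2.13531135,  0.18021478]), 'tvec': array([  27.54822059,  588.66564816, 1168.37981841])} [3.640e+02 1.000e+00 1.257e+03] [ 0.18  0.02 -0.98]
{'t': 0.1, 'qpos': array([ 1.31000096e+00,  4.23729175e-01,  1.63058901e+00,  7.13239905e-06,
        1.08857534e+00, -1.90019684e-02]), 'qvel': array([-0.00075275, -0.00267778, -0.0012323 , -0.0011063 , -0.0012495 ,
        0.00060399]), 'joint_torque': array([ 5.33441726e-04, -5.45612097e+01, -2.74323481e+01,  6.46149111e-02,
        1.87499088e-02, -1.95877328e-05]), 'ee_pos': array([149.49417759, 606.32819486, 196.31110013]), 'orientation': array([-3.78866094e-01, -3.11847427e+00,  2.02194287e-03]), 'ft_force': array([-0.00568293,  0.07866401, -0.81720416]), 'moment': array([ 0.04629176, -0.03686998,  0.02143523]), 'grasp_force': 0.0, 'width': 87.88692091785481}
```

View pics/scene0.png

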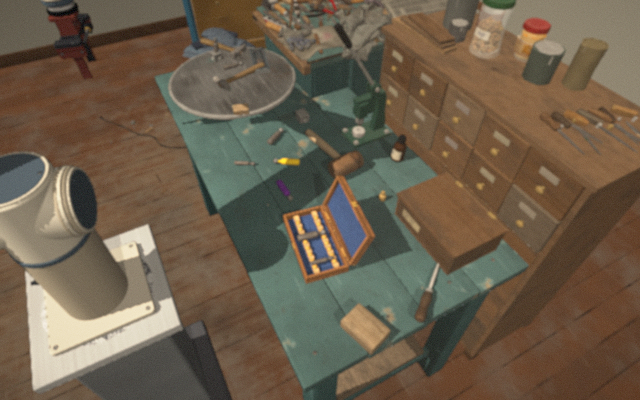

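View pics/top0.png

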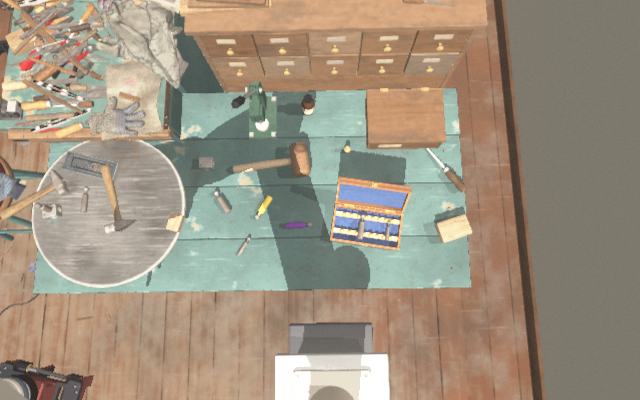

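The scene view shows the open case at about (325,240) and grey punches at (277,137) and (245,162). In the top view the case is at about (370,213), with grey punches at (222,202) and (244,245). The purple and yellow look-alikes lie between them. I'll enlarge these areas.

```bash
python3 - <<'E'
from h import *
s=cv2.imread('pics/scene0.png');t=cv2.imread('pics/top0.png')
def c(im,x,y,w,h,k):return cv2.resize(im[y:y+h,x:x+w],None,fx=k,fy=k,interpolation=cv2.INTER_CUBIC)
a=np.hstack([c(t,325,172,90,85,4),c(s,280,170,100,85,4)])          # 360+400, 340
b=np.hstack([c(t,205,185,50,75,3)[:, :],c(s,230,125,65,75,3)])
b=np.hstack([c(t,205,185,90,60+15,4)[:240],c(s,225,125,100,60,4)])
cv2.imwrite('pics/c1.png',np.vstack([a,b]))
E
```

```text
(no output)
```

View pics/c1.png

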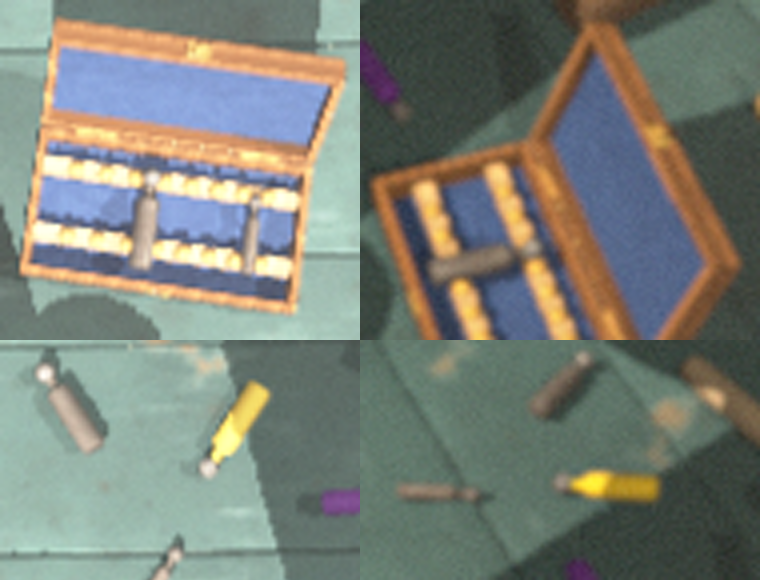

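The crop shows cradles 2 and 4 filled with ball ends to the rear. The large grey punch has its ball at top-view (215,193) and the thin one at (249,237). Next I'll measure by masks and zoom on the studs.

```bash
python3 - <<'E'
from h import *
im={n:np.mean([ctrl.get_image(n).astype(float) for _ in range(4)],0) for n in('scene','top')}
np.savez('im.npz',**im)
win={'top':{'L':(208,186,24,30),'T':(232,230,22,28)},'scene':{'L':(264,124,26,26),'T':(230,154,30,16)}}
ends={}
for n in im:
  for k,(x,y,w,h) in win[n].items():
    p=im[n][y:y+h,x:x+w]; f=cv2.GaussianBlur(p[...,2]-p[...,1],(0,0),.6)
    bg=np.median(f); m=((f-bg)>0.5*(np.percentile(f,98)-bg)).astype(np.uint8)
    N,lab,st,ce=cv2.connectedComponentsWithStats(m); i=1+np.argmax(st[1:,4])
    pts=np.argwhere(lab==i)[:,::-1].astype(np.float32)+[x,y]
    c,(s1,s2),a=cv2.minAreaRect(pts.astype(np.float32)); b=cv2.boxPoints((c,(s1+1,s2+1),a))
    e=[(b[0]+b[1])/2,(b[2]+b[3])/2] if np.linalg.norm(b[0]-b[1])<np.linalg.norm(b[1]-b[2]) else [(b[1]+b[2])/2,(b[3]+b[0])/2]
    ends[n,k]=(np.array(c),*e); print(n,k,np.round(c,1),np.round(e,1),st[i,4],np.round((s1+1,s2+1),1))
for k,z in(('L',9.5),('T',6)):
  print(k,'tri',tri(ends['scene',k][0],ends['top',k][0]))
  for n in im:
    P=[plane(n,u,z) for u in ends[n,k]]; print(n,[q.round(1)[:2] for q in P],'len',np.linalg.norm(P[1]-P[2]))
t=im['top'].clip(0,255).astype(np.uint8);s=im['scene'].clip(0,255).astype(np.uint8)
a=cv2.resize(t[205:253,325:407],None,fx=9,fy=9,interpolation=cv2.INTER_CUBIC)
cv2.imwrite('pics/c2.png',a)
a=cv2.resize(s[200:282,280:360],None,fx=7,fy=7,interpolation=cv2.INTER_CUBIC);cv2.imwrite('pics/c3.png',a)
E
```

```text
scene L [275. 136.] [[282.4 128.6]
 [267.6 143.4]] 114 [ 6.7 20.8]
scene T [244.  162.5] [[254.5 162.5]
 [233.5 162.5]] 74 [ 4. 21.]
top L [221.6 201.4] [[214.8 190.5]
 [228.4 212.3]] 140 [25.7  7.4]
top T [243.8 245.4] [[249.8 235.9]
 [237.9 254.9]] 82 [ 4.9 22.4]
L tri (array([594.91235535, 324.84081832,   2.49059511]), np.float64(3.776119629915095))
scene [array([590.1, 317.1]), array([626.4, 339.9]), array([555.1, 295.2])] len 84.16988464951285
top [array([595.5, 322.6]), array([629.4, 344.3]), array([561.9, 301.2])] len 80.04892139891119
T tri (array([461.15233443, 254.85214865,   2.62750439]), np.float64(3.546451610109641))
scene [array([458.5, 251.6]), array([486.6, 236.7]), array([430.5, 266.5])] len 63.50850881166414
top [array([462.6, 253.8]), array([490.5, 236.7]), array([435. , 270.8])] len 65.17045310817362
```

View pics/c2.png

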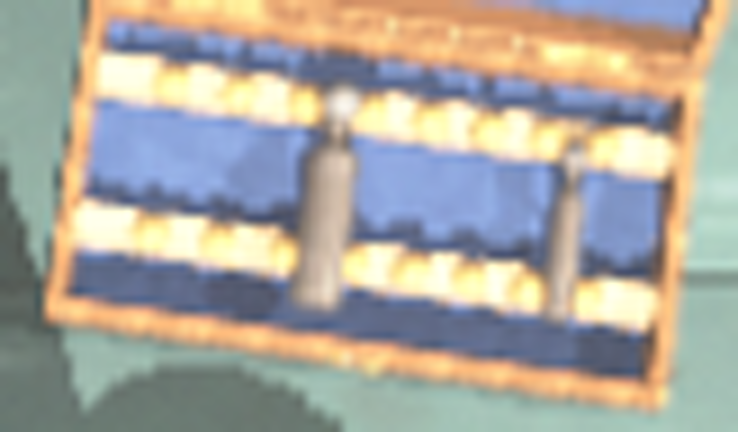

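View pics/c3.png

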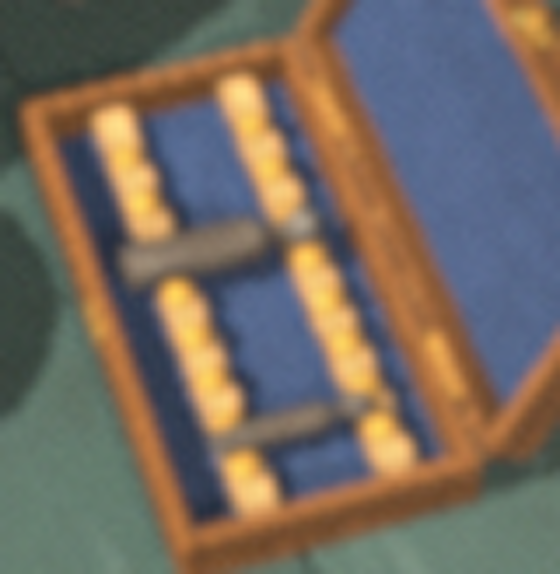

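The top crop shows the cradle-2 punch at about (327,220) in crop pixels, the cradle-4 punch at (567,230), and brass studs along both rests. The scene crop gives the tray's top corners at (25,105), (185,565), (478,490) and (295,45).

```bash
python3 - <<'E'
from h import *
im=np.load('im.npz')
T=lambda x,y:((x+.5)/9-.5+325,(y+.5)/9-.5+205); S=lambda x,y:((x+.5)/7-.5+280,(y+.5)/7-.5+200)
fl,fr,rr,rl=[plane('scene',S(*p),26)[:2] for p in((22,105),(185,568),(480,490),(293,42))]
print('scene',fl,fr,rr,rl,np.linalg.norm(fl-fr),np.linalg.norm(rr-rl),np.linalg.norm(fl-rl),np.linalg.norm(fr-rr),'c',(fl+fr+rl+rr)/4)
gl,gr=[plane('top',T(*p),26)[:2] for p in((46,312),(662,402))]
y=(gl-gr)/np.linalg.norm(gl-gr); x=np.array([y[1],-y[0]]); 
print('top',gl,gr,np.linalg.norm(gl-gr),'yaw',np.arctan2(x[1],x[0]),'scene yaw',np.arctan2(*( (fl-fr)*[-1,1]))) 
c=(gl+gr)/2+54*x; print('c',c)
print('tri',tri(S(22,105),T(46,312)),tri(S(185,568),T(662,402)))
ys=np.arange(94,-95,-2)
for n,cc in(('top',c),('scene',(fl+fr+rl+rr)/4)):
  a=im[n].astype(np.float32)
  for X in(-22,28):
    uv=np.array([proj(n,[*(cc+X*x+v*y),19]) for v in ys],np.float32)
    p=cv2.remap(a,uv[:,:1],uv[:,1:],cv2.INTER_LINEAR)[:,0]
    print(n,X,' '.join(f'{v}:{int(q[0])}/{int(q[2])}' for v,q in zip(ys,p)))
E
```

```text
scene [471.59858258  -3.89306583] [ 436.84512936 -209.30215678] [ 538.35964545 -229.2480076 ] [576.46572134 -24.13722126] 208.32833977645672 208.62048723227633 106.8032893762629 103.45546840350518 c [ 505.81726968 -116.64511287]
top [ 4.74776586e+02 -3.91955022e-01] [ 442.58376957 -197.51176854] 199.7313152539119 yaw -0.161886792286196 scene yaw -0.16760417180833878
c [ 511.97412365 -107.65561497]
tri (array([ 4.74150417e+02, -1.28847557e-01,  2.08985948e+01]), np.float64(2.228259160913432)) (array([ 442.46166719, -200.04432471,    8.15374129]), np.float64(2.6041688947713335))
top -22 94:203/254 92:226/255 90:232/255 88:233/255 86:233/255 84:232/255 82:230/255 80:226/255 78:205/254 76:176/252 74:145/250 72:160/253 70:174/255 68:179/255 66:177/255 64:191/255 62:220/255 60:224/255 58:226/255 56:224/254 54:185/253 52:160/253 50:155/254 48:167/254 46:172/255 44:177/255 42:199/255 40:208/255 38:209/255 36:205/255 34:198/255 32:182/254 30:152/251 28:149/252 26:151/252 24:135/245 22:127/206 20:128/175 18:146/180 16:158/193 14:167/206 12:172/212 10:177/217 8:173/226 6:159/245 4:164/252 2:170
[... 3069 characters left out ...]
5 30:111/209 28:121/189 26:126/173 24:128/162 22:120/152 20:111/147 18:98/151 16:89/175 14:84/214 12:89/239 10:92/250 8:93/249 6:96/247 4:99/243 2:109/243 0:117/244 -2:119/245 -4:116/245 -6:109/245 -8:106/247 -10:102/249 -12:98/248 -14:97/244 -16:101/242 -18:111/242 -20:115/242 -22:114/241 -24:107/241 -26:101/244 -28:96/248 -30:95/248 -32:95/247 -34:98/244 -36:106/242 -38:116/242 -40:119/243 -42:116/242 -44:105/242 -46:99/242 -48:94/238 -50:91/226 -52:92/192 -54:92/163 -56:89/139 -58:86/142 -60:82/160 -62:83/204 -64:87/232 -66:91/247 -68:93/250 -70:96/247 -72:102/243 -74:115/245 -76:123/246 -78:127/247 -80:125/244 -82:117/238 -84:109/231 -86:97/221 -88:81/202 -90:69/182 -92:60/158 -94:54/135
```

>>> servo_tool(
  plan=[
    [0,[445,-285,0],46.4],
    [0,[445,-285,0],46.4],
    [0,[445,-285,0],46.4],
    [0,[445,-285,0],46.4],
    [0,[445,-285,0],46.4],
    [0,[445,-285,0],46.4],
    [0,[445,-285,0],46.4],
    [0,[445,-285,0],46.4],
    [0,[445,-285,0],46.4],
    [0,[445,-285,0],46.4],
  ],
)

```text
t: 1.33
ee_pos: [491.1, 387.9, 197.2]
orientation: [-0.88, 3.015, 0.0]
ft_force: [0.4, 0.6, -0.5]
width: 87.9
grasp_force: 0.0
```

>>> servo_tool(
  plan=[
    [0,[94,-60,0],0],
    [0,[94,-60,0],0],
    [0,[94,-60,0],0],
    [0,[94,-60,-40],0],
    [0,[94,-60,-80],0],
    [0,[94,-60,-120],0],
    [0,[94,-60,-120],0],
    [0,[94,-60,-120],0],
  ],
)

```text
t: 2.0
ee_pos: [582.0, 328.4, 75.2]
orientation: [0.879, -3.011, 0.002]
ft_force: [-0.2, -0.6, 1.0]
width: 87.4
grasp_force: 0.0
```

>>> servo_tool(
  plan=[
    [0,[13,-6,0],0],
    [0,[13,-6,-30],0],
    [0,[13,-6,-50],0],
    [0,[13,-6,-50],0],
    [0,[13,-6,-50],0],
  ],
)

```text
t: 2.42
ee_pos: [598.2, 323.7, 29.1]
orientation: [-0.88, 3.013, 0.001]
ft_force: [0.1, 0.6, 0.8]
width: 87.9
grasp_force: 0.0
```

```bash
python3 - <<'E'
from h import *
o=ctrl.get_obs();print(o['ee_pos'],o['ft_force'])
t=ctrl.get_image('top')[165:240,180:265];s=ctrl.get_image('scene')[95:170,230:315]
cv2.imwrite('pics/c4.png',cv2.resize(np.hstack([t,s]),None,fx=4.6,fy=4.6,interpolation=cv2.INTER_CUBIC))
E
```

```text
[598.23000033 323.67234249  29.12950523] [0.0960632  0.55285605 0.77293465]
```

View pics/c4.png

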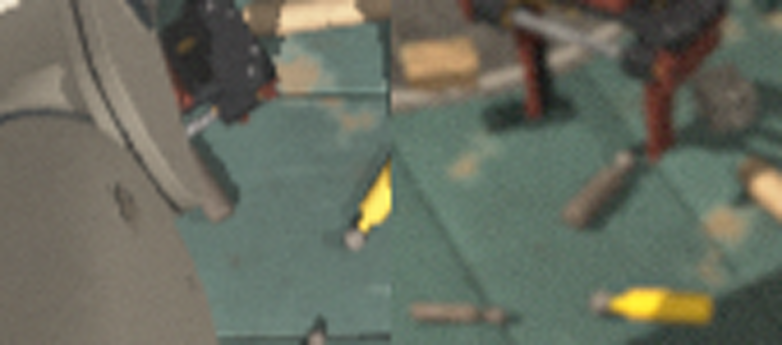

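In the scene half the punch is at crop (600,190), but the finger tips are at about (535,110) and (655,150), so they sit beyond it. I'll check how the reported TCP projects.

```bash
python3 - <<'E'
from h import *
o=ctrl.get_obs();p=o['ee_pos'];R=cv2.Rodrigues(o['orientation'])[0];print(R.round(3),p)
for s in(-50,0,50):
  q=p+R@[0,s,14]; print(s,q.round(1),'scene',proj('scene',q),'crop',(proj('scene',q)-[230-85,95])*4.6)
print(plane('scene',(274.3,123.3),15),proj('scene',[0,0,0]),proj('top',[0,0,0]))
E
```

```text
[[-0.843 -0.538  0.004]
 [-0.538  0.843  0.002]
 [-0.004 -0.    -1.   ]] [598.73887785 324.19407303  30.0264175 ]
-50 [625.7 282.1  16. ] scene [289.5926288  137.32448938] crop [665.12609249 194.69265114]
0 [598.8 324.2  16. ] scene [276.42581224 132.34376369] crop [604.55873632 171.78131296]
50 [571.9 366.4  16. ] scene [263.57998151 127.48446008] crop [545.46791492 149.42851637]
[611.96134369 371.15326256  15.        ] [ 98.45416222 293.85971137] [332.68262847 411.98411653]
```

```bash
python3 - <<'E'
from h import *
o=ctrl.get_obs();print(o['ee_pos'])
t=ctrl.get_image('top');s=ctrl.get_image('scene');np.savez('im2.npz',s=s,t=t)
old=np.load('im.npz')
# red finger mask in scene
b,g,r=[s[...,i].astype(int) for i in range(3)]
m=((r>g*1.5)&(r-b>35)).astype(np.uint8); m[:,:225]=0;m[:,320:]=0;m[:75]=0;m[150:]=0
N,l,st,c=cv2.connectedComponentsWithStats(m)
for i in range(1,N):
  if st[i,4]>8:
    pts=np.argwhere(l==i); k=pts[pts[:,0]>pts[:,0].max()-3]; print(st[i],c[i].round(1),'bottom',k.mean(0)[::-1],pts[:,0].max())
# vertical gradient of image with fixed background: shift check
for n,im in(('scene',s),('top',t)):
  a=cv2.cvtColor(old[n].astype(np.float32),cv2.COLOR_BGR2GRAY);bb=cv2.cvtColor(im.astype(np.float32),cv2.COLOR_BGR2GRAY)
  for sl in((slice(250,390),slice(260,500)),(slice(170,260),slice(320,480))): print(n,cv2.phaseCorrelate(a[sl].copy(),bb[sl].copy()))
E
```

```text
[598.73887785 324.19407303  30.0264175 ]
[261  75  27  22 298] [273.9  87.2] bottom [276.          94.74074074] 96
[243  91   4   7  15] [245.1  93.5] bottom [245.6  95.8] 97
[258 103   4  17  34] [259.6 111.2] bottom [260.125 117.875] 119
[295 103   5   5   9] [296.8 105.4] bottom [296.28571429 106.        ] 107
[286 106   7  23  82] [288.1 116.5] bottom [286.875 126.875] 128
scene ((0.008625335893029273, 0.0020245811188175367), 1.0407166909288477)
scene ((-0.03889917315302682, 0.0778393738811971), 0.9413076723946465)
top ((-0.11327905334890431, 0.042820443253887674), 0.6098361041810777)
top ((-0.025208195225744134, -0.08781884439919452), 0.826803299817774)
```

```bash
python3 - <<'E'
from h import *
d=np.load('im2.npz');t=d['t'];s=d['s'];o=ctrl.get_obs();p=o['ee_pos'];R=cv2.Rodrigues(o['orientation'])[0]
for z in(14,-20,-66):
  for y in(-50,50): print(z,y,'top',proj('top',p+R@[0,y,z]).round(1),'scene',proj('scene',p+R@[0,y,z]).round(1))
a=cv2.resize(t[150:225,195:265],None,fx=6,fy=6,interpolation=cv2.INTER_CUBIC);b=cv2.resize(s[80:155,235:305],None,fx=5.6,fy=6,interpolation=cv2.INTER_CUBIC)
a=np.hstack([a,cv2.resize(b,(380,450))]);
g=lambda q,k,x,y:(int((q[0]-x)*k+k/2),int((q[1]-y)*k+k/2))
for y in(-50,50):
  cv2.circle(a,g(proj('top',p+R@[0,y,14]),6,195,150),3,(0,255,0),-1)
  q=proj('scene',p+R@[0,y,14]); cv2.circle(a,(420+int((q[0]-235)*380/70),int((q[1]-80)*6)),3,(0,255,0),-1)
cv2.imwrite('pics/c5.png',a)
E
```

```text
14 -50 top [234.9 191.1] scene [289.5 137.5]
14 50 top [206.3 209.3] scene [263.5 127.7]
-20 -50 top [232.3 188.8] scene [288.9 129.1]
-20 50 top [203.  207.4] scene [262.4 119.3]
-66 -50 top [228.7 185.5] scene [288.  117.2]
-66 50 top [198.2 204.8] scene [260.8 107.4]
```

View pics/c5.png

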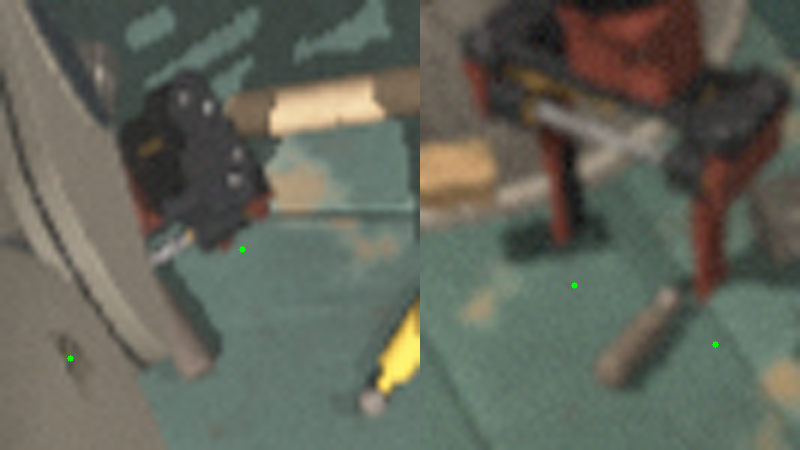

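The top view agrees with the reported xy. In the scene view the fingertips appear roughly 35 mm higher than reported. I'll descend gently, straddling the punch, and re-measure.

>>> servo_tool(
  plan=[
    [0,[-3,-1,-5],0],
    [0,[-3,-1,-10],0],
    [0,[-3,-1,-13],0],
    [0,[-3,-1,-13],0],
    [0,[-3,-1,-13],0],
  ],
)

```text
t: 3.03
ee_pos: [593.2, 322.2, 13.5]
orientation: [0.88, -3.015, 0.0]
ft_force: [-0.2, -0.5, 0.1]
width: 87.7
grasp_force: 0.0
```

```bash
cat > tips.py <<'E'
from h import *
o=ctrl.get_obs();p=o['ee_pos'];R=cv2.Rodrigues(o['orientation'])[0];print(p,o['ft_force'],o['qpos'].round(4))
s=ctrl.get_image('scene')
b,g,r=[s[...,i].astype(int) for i in range(3)]
m=((r>g*1.5)&(r-b>35)).astype(np.uint8); w=proj('scene',p); X,Y=w.astype(int)
q=np.zeros_like(m);q[Y-60:Y+30,X-40:X+40]=m[Y-60:Y+30,X-40:X+40]
N,l,st,c=cv2.connectedComponentsWithStats(q)
for i in range(1,N):
  if st[i,4]>8:
    pts=np.argwhere(l==i); print(st[i],'bottom',pts[pts[:,0]>pts[:,0].max()-3].mean(0)[::-1].round(1),pts[:,0].max())
for y in(-50,50): print('pred',proj('scene',p+R@[0,y,14]).round(1))
E
python3 tips.py
```

```text
[593.22200756 322.176804    13.49290085] [-0.23714306 -0.48037874  0.07461631] [ 0.4799  0.7217  1.5958 -0.      0.8249 -1.659 ]
[260  80  27  23 299] bottom [275.6 100.7] 102
[243  96   4   7  16] bottom [245.4 101.2] 102
[258 109   3  15  33] bottom [259.5 122. ] 123
[293 108   6   7  14] bottom [294.3 112.7] 114
[285 112   7  22  85] bottom [285.9 131.9] 133
pred [288.6 142.2]
pred [262.7 132.3]
```

>>> servo_tool(
  plan=[
    [0,[0,0,-3],0],
    [0,[0,0,-6],0],
    [0,[0,0,-9],0],
    [0,[0,0,-9],0],
  ],
)

```text
t: 3.42
ee_pos: [593.1, 322.0, 4.1]
orientation: [0.88, -3.015, 0.0]
ft_force: [-1.0, -0.4, -0.8]
width: 87.3
grasp_force: 0.0
```

```bash
python3 tips.py
```

```text
[593.07161496 322.03373026   4.11986374] [-1.01144704 -0.40633972 -0.81862816] [ 4.7980e-01  7.3500e-01  1.5972e+00 -1.0000e-04  8.1060e-01 -1.6591e+00]
[260  83  26  23 292] bottom [276.4 103.6] 105
[243  99   4   7  16] bottom [245.5 104. ] 105
[258 111   3  15  30] bottom [260. 124.] 125
[285 112  14  25  96] bottom [286.2 134.7] 136
pred [288.7 144.5]
pred [263.  134.6]
```

>>> servo_tool(
  plan=[
    [0,[0,0,-4],0],
    [0,[0,0,-8],0],
    [0,[0,0,-12],0],
    [0,[0,0,-15],0],
    [0,[0,0,-15],0],
  ],
)

```text
t: 3.88
ee_pos: [593.0, 322.0, -11.0]
orientation: [0.88, -3.014, 0.0]
ft_force: [0.0, -0.1, 0.2]
width: 87.5
grasp_force: 0.0
```

```bash
python3 tips.py; python3 - <<'E'
from h import *
t=ctrl.get_image('top')[150:225,195:265];s=ctrl.get_image('scene')[90:165,235:305]
cv2.imwrite('pics/c6.png',cv2.resize(np.hstack([t,s]),None,fx=5.6,fy=5.6,interpolation=cv2.INTER_CUBIC))
E
```

```text
[592.96243721 321.98474894 -11.01495602] [ 0.04470038 -0.12982824  0.21993198] [ 0.4798  0.7569  1.5984 -0.      0.7877 -1.659 ]
[261  88  26  22 289] bottom [276.  107.6] 109
[244 103   4   9  20] bottom [246.4 109.8] 111
[257 115   5  15  32] bottom [260.6 127.8] 129
[285 116  13  24  91] bottom [286.7 137.9] 139
pred [288.9 148.1]
pred [263.4 138.1]
```

View pics/c6.png

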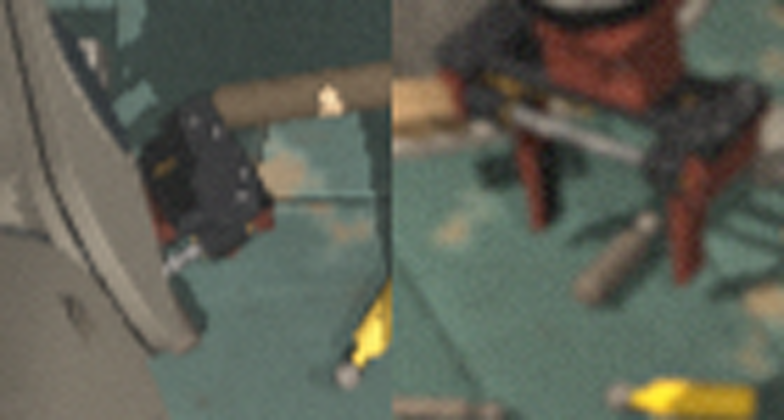

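The view now shows the fingers straddling the punch, with the tip midpoint at (612,252) and the punch mid at (615,260). The finger shadows are still offset from the tips, so they remain slightly above the bench. That fits a height reading about 36 mm low.

>>> servo_tool(
  plan=[
    [0,[2,0,-3],0],
    [0,[2,0,-6],0],
    [0,[2,0,-8],0],
    [0,[2,0,-8],0],
  ],
)

```text
t: 4.37
ee_pos: [595.2, 322.0, -18.7]
orientation: [0.88, -3.015, 0.0]
ft_force: [0.1, 0.1, 0.3]
width: 87.9
grasp_force: 0.0
```

```bash
python3 tips.py
```

```text
[595.18457016 322.04399786 -18.66271184] [0.08848965 0.11337463 0.28579092] [ 0.4784  0.7701  1.5941  0.      0.7784 -1.6604]
[262  89  25  23 272] bottom [277.4 109.6] 111
[245 104   4   9  20] bottom [247.3 111. ] 112
[258 117   5  15  31] bottom [261.5 130. ] 131
[285 118  14  24  91] bottom [287.4 139.8] 141
pred [289.7 149.6]
pred [264.3 139.7]
```

>>> servo_tool(
  plan=[
    [0,[0,0,-1],0],
    [0,[0,0,-2],0],
    [0,[0,0,-3],0],
    [0,[0,0,-3],0],
  ],
)

```text
t: 4.75
ee_pos: [595.4, 322.2, -21.2]
orientation: [0.88, -3.015, 0.0]
ft_force: [0.1, -0.4, 0.2]
width: 87.7
grasp_force: 0.0
```

>>> servo_tool(
  plan=[
    [1,[0,0,0],0],
    [1,[0,0,0],0],
    [1,[0,0,0],0],
    [1,[0,0,0],0],
    [1,[0,0,0],0],
    [1,[0,0,0],0],
    [1,[0,0,0],0],
    [1,[0,0,0],0],
  ],
)

```text
t: 5.42
ee_pos: [595.5, 322.3, -21.0]
orientation: [0.88, -3.016, 0.0]
ft_force: [-0.8, -0.3, 0.7]
width: 38.1
grasp_force: 0.0
```

>>> servo_tool(
  plan=[
    [1,[0,0,0],0],
    [1,[0,0,0],0],
    [1,[0,0,0],0],
    [1,[0,0,0],0],
    [1,[0,0,0],0],
    [1,[0,0,0],0],
  ],
)

```text
t: 5.92
ee_pos: [595.5, 322.3, -21.0]
orientation: [0.88, -3.016, 0.0]
ft_force: [0.3, -1.0, 1.5]
width: 17.6
grasp_force: 30.0
```

>>> servo_tool(
  plan=[
    [1,[0,0,40],0],
    [1,[0,0,80],0],
    [1,[0,0,110],0],
    [1,[0,0,110],0],
  ],
)

```text
t: 6.25
ee_pos: [599.5, 324.4, 96.0]
orientation: [-0.877, 3.006, 0.003]
ft_force: [0.4, 0.7, -0.5]
width: 17.4
grasp_force: 30.0
```

```bash
python3 - <<'E'
from h import *
T=lambda x,y:((x+.5)/9-.5+325,(y+.5)/9-.5+205); S=lambda x,y:((x+.5)/7-.5+280,(y+.5)/7-.5+200)
yaw=-.164;x=np.array([np.cos(yaw),np.sin(yaw)]);y=np.array([-x[1],x[0]]);c=np.array([511,-108])
def rep(k,P): print(k,P.round(1),'case',((P[:2]-c)@x).round(1),((P[:2]-c)@y).round(1))
for k,a,b,z,L in(('p2',(346,85),(318,308),24.5,75),('p4',(577,148),(557,317),21,59)):
  A,B=plane('top',T(*a),z),plane('top',T(*b),z); rep(k,(A+B)/2); print(np.linalg.norm(A-B),L,np.arctan2(*(A-B)[1::-1]))
A,B=[plane('scene',S(*q),24.5) for q in((312,222),(128,265))]; rep('p2s',(A+B)/2); print(np.linalg.norm(A-B),np.arctan2(*(A-B)[1::-1]))
A,B=[plane('scene',S(*q),21) for q in((378,402),(222,440))]; rep('p4s',(A+B)/2); print(np.linalg.norm(A-B))
# top rest centre lines
for v in(60,-24,14): print(v,(c+3*x+v*y).round(1))
E
```

```text
p2 [511.1 -94.   24.5] case -2.2 13.8
73.5558973017639 75 -0.15598326347356078
p4 [ 498.3 -170.2   21. ] case -2.4 -63.4
55.68326115837838 59 -0.16011581238091543
p2s [508.6 -95.3  24.5] case -4.4 12.1
69.15684696063668 -0.204159531403914
p4s [ 499.4 -173.7   21. ] case -0.8 -66.7
56.27977584730498
60 [523.8 -49.3]
-24 [ 510.  -132.2]
14 [516.2 -94.7]
```

>>> servo_tool(
  plan=[
    [1,[-25,-33,0],-7],
    [1,[-50,-66,0],-14],
    [1,[-75,-99,0],-21],
    [1,[-75,-139,0],-28],
    [1,[-75,-179,0],-35],
    [1,[-75,-219,0],-41.9],
    [1,[-75,-259,0],-41.9],
    [1,[-75,-299,0],-41.9],
    [1,[-75,-339,0],-41.9],
    [1,[-75,-372,0],-41.9],
  ],
)

```text
t: 7.08
ee_pos: [519.9, -52.1, 88.6]
orientation: [-0.257, -3.131, 0.0]
ft_force: [-0.2, 0.0, -0.7]
width: 17.7
grasp_force: 30.0
```

>>> servo_tool(
  plan=[
    [1,[0,0,0],0],
    [1,[0,0,0],0],
    [1,[0,0,0],0],
  ],
)

```text
t: 7.33
ee_pos: [520.2, -49.6, 88.6]
orientation: [-0.257, -3.13, -0.0]
ft_force: [0.2, 0.3, -1.4]
width: 17.4
grasp_force: 30.0
```

```bash
python3 - <<'E'
from h import *
o=ctrl.get_obs();p=o['ee_pos'];print(p,o['orientation'],o['qpos'].round(4),o['width'])
t=ctrl.get_image('top')[165:265,310:425];s=ctrl.get_image('scene')[150:290,255:390]
cv2.imwrite('pics/c7.png',np.hstack([cv2.resize(t,(460,400),interpolation=2),cv2.resize(s,(340,400),interpolation=2)[:, :340]]))
E
```

```text
[520.18159198 -49.58058061  88.58360357] [-2.57481325e-01 -3.13029447e+00 -3.84241795e-04] [-1.1790e-01  4.3420e-01  1.9278e+00  3.0000e-04  7.8040e-01 -1.5248e+00] 17.430617116696926
```

View pics/c7.png

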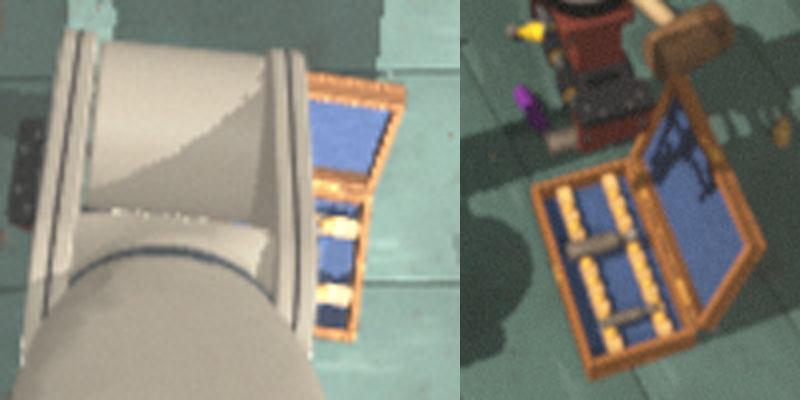

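The picture shows the punch held, its butt visible at about (293,201) in the scene image. The cradles below are unobstructed. I'll check its height from the ray.

```bash
python3 - <<'E'
from h import *
o=ctrl.get_obs();p=o['ee_pos'];a=np.array([np.cos(-.164),np.sin(-.164),0])
s=ctrl.get_image('scene').astype(float)
c,d=ray('scene',(293,200.5)); b=p-39.5*a
k=((b-c)@a)/(d@a); print(c+k*d,b)
f=s[190:212,282:312]
print((f[...,2]-f[...,1]).astype(int)[::2])
E
```

```text
[477.11470097 -67.82401307 143.75269571] [481.35484222 -42.20170432  88.72432661]
[[ 27  27  30  24  30  24  17   5  -4  -9  -6  -7  -3  -9  -6  -5   2  11
   18  13   2   3   2   6  -1  -1   3   1   3   2]
 [ 10  20  27  29  29  30  27  15  -2  -4  -6 -10 -13  -9 -12  -7  -3  12
   29  31  16   4  -3   0   3   5  -4   3   3   9]
 [ -5   6  15  24  29  27  24   4   1  -5 -16 -11  -7  -7  -6  -1   3  11
   24  36  35  23  13  12  14  20  22  27  23  31]
 [-13  -4  -4  -1   6   1   9   7   8   8  11  11   8  11  13  13  15  14
   18  30  40  37  31  25  28  31  33  37  35  35]
 [ -8 -15 -10 -11  -7  -1   9   7  13  15  17  14  15  14  17  15  18  19
   20  26  39  37  21  18  18  26  33  34  37  33]
 [ -5 -13 -12 -12 -12  -9  -1   5   9  15  19  14  14  17  14  14  15  14
   18  29  35  40  34  35  34  33  40  37  35  30]
 [ -8 -10 -11 -11 -13  -9 -12  -4   6  11  12  12  10   9   8   5   7   3
    4   6  17  25  29  25  23  16  18   8   4  -2]
 [-10 -11 -10 -14 -12 -13  -7 -10  -7  -4  -2  -4  -4  -8 -10  -8 -12 -14
  -12 -13  -8  -9  -8 -12 -15 -12 -17 -19 -17 -19]
 [-12  -9 -16 -10 -13 -11  -9 -13 -15 -14  -9 -11 -14 -11 -10 -15 -15 -14
  -19 -16 -22 -18 -21 -20 -21 -19 -20 -19 -15  -7]
 [-11 -13 -14 -13 -12 -12 -13 -13 -15 -18 -19 -17 -19 -19 -24 -21 -23 -21
  -21 -16 -17 -12  -2   3  11  21  36  41  48  51]
 [ -9 -13 -14 -20 -22 -20 -19 -21 -23 -20 -18 -23 -17 -11  -5   4  10  15
   33  40  43  47  53  60  57  56  55  55  49  45]]
```

```bash
python3 - <<'E'
from h import *
o=ctrl.get_obs();p=o['ee_pos'];a=np.array([np.cos(-.164),np.sin(-.164),0]);b=p-39.5*a
for uv in((289.5,199.5),(291,199)):
  c,d=ray('scene',uv)
  A=np.c_[d,[0,0,-1.]]; k=np.linalg.lstsq(A,b-c,rcond=None)[0]; print((c+k[0]*d).round(1),b.round(1),'z line',b[2]+k[1])
for z in(95,125,145): print(z,proj('scene',[b[0],b[1],z]))
E
```

```text
[479.2 -41.2 119.4] [481.4 -42.1  88.8] z line 119.44811499584856
[482.6 -42.6 120.8] [481.4 -42.1  88.8] z line 120.83839304591476
95 [290.9980728  205.98027939]
125 [290.37651396 197.8977485 ]
145 [289.9464609  192.30549089]
```

>>> servo_tool(
  plan=[
    [1,[0,-1,-30],0],
    [1,[0,-1,-60],0],
    [1,[0,-1,-75],0],
    [1,[0,-1,-82],0],
    [1,[0,-1,-87],0],
    [1,[0,-1,-90],0],
    [1,[0,-1,-90],0],
  ],
)

```text
t: 8.07
ee_pos: [521.0, -50.3, -0.8]
orientation: [0.255, 3.131, -0.0]
ft_force: [-0.0, -0.6, -0.5]
width: 17.4
grasp_force: 30.0
```

>>> servo_tool(
  plan=[
    [1,[0,0,-1.5],0],
    [1,[0,0,-3],0],
    [1,[0,0,-4],0],
    [1,[0,0,-4],0],
  ],
)

```text
t: 8.4
ee_pos: [521.3, -51.0, -4.4]
orientation: [0.256, 3.13, -0.0]
ft_force: [0.4, -1.3, 3.8]
width: 17.3
grasp_force: 30.0
```

Light contact of 3.8 N at the expected height, so I'll release with a small opening and rise.

>>> servo_tool(
  plan=[
    [0.66,[0,0,0],0],
    [0.66,[0,0,0],0],
    [0.66,[0,0,0],0],
    [0.66,[0,0,0],0],
    [0.66,[0,0,10],0],
    [0.66,[0,0,30],0],
    [0.66,[0,0,60],0],
    [0.66,[0,0,95],0],
    [0.66,[0,0,110],0],
    [0.66,[0,0,110],0],
  ],
)

```text
t: 9.23
ee_pos: [523.2, -51.0, 109.3]
orientation: [0.256, 3.124, -0.0]
ft_force: [0.7, -0.3, 0.1]
width: 30.2
grasp_force: 0.0
```

>>> servo_tool(
  plan=[
    [0.66,[-20,35,0],-7],
    [0.5,[-39,70,0],-14],
    [0.3,[-59,105,0],-21.6],
    [0.3,[-59,145,0],-21.6],
    [0.3,[-59,185,0],-21.6],
    [0.3,[-59,225,0],-21.6],
    [0.3,[-59,265,0],-21.6],
    [0.3,[-59,304,0],-21.6],
    [0.3,[-59,304,0],-21.6],
    [0.3,[-59,304,0],-21.6],
  ],
)

```text
t: 10.07
ee_pos: [460.7, 254.8, 104.2]
orientation: [-0.832, -3.029, 0.001]
ft_force: [0.8, -0.9, -0.1]
width: 61.4
grasp_force: 0.0
```

```bash
python3 - <<'E'
from h import *
o=ctrl.get_obs();print(o['ee_pos'],o['orientation'],o['width'])
# cradle 1 check: grey shank vs old image in top & scene
im={n:np.mean([ctrl.get_image(n).astype(float) for _ in range(3)],0) for n in('scene','top')};np.savez('im3.npz',**im);old=np.load('im.npz')
yaw=-.164;x=np.array([np.cos(yaw),np.sin(yaw)]);y=np.array([-x[1],x[0]]);c=np.array([511,-108])
for n in im:
  X,Y=proj(n,[*(c+58.5*y),25]).astype(int); 
  d=np.abs(im[n]-old[n]).sum(2); w=d[Y-16:Y+17,X-16:X+17]; m=(w>110).astype(np.uint8)
  N,l,st,ce=cv2.connectedComponentsWithStats(m); i=1+np.argmax(st[1:,4]); pts=np.argwhere(l==i)[:,::-1]+[X-16,Y-16]
  r=cv2.minAreaRect(pts.astype(np.float32)); q=plane(n,r[0],25.5)[:2]-c
  vx,vy,px,py=cv2.fitLine(pts.astype(np.float32),2,0,.01,.01).ravel(); dd=plane(n,(px+9*vx,py+9*vy),25.5)-plane(n,(px-9*vx,py-9*vy),25.5)
  print(n,st[i,4],r,'case xy',q@x,q@y,'ang',np.degrees(np.arctan2(dd[1],dd[0])))
t=cv2.resize(im['top'][195:255,320:410],None,fx=4.4,fy=4.4,interpolation=2);s=cv2.resize(im['scene'][195:285,275:365],None,fx=4.4,fy=4.4,interpolation=2)
z=np.zeros((s.shape[0],t.shape[1],3));z[:t.shape[0]]=t
cv2.imwrite('pics/c8.png',np.hstack([z,s]))
E
```

```text
[460.66256601 254.81629119 104.23525597] [-8.32336668e-01 -3.02852168e+00  1.23709681e-03] 61.44432372612045
scene 53 ((312.3846130371094, 223.076904296875), (4.992301940917969, 14.976905822753906), 56.3099365234375) case xy 9.632942361707519 44.77652584719767 ang 8.176400513663108
top 129 ((345.4158630371094, 223.34158325195312), (6.666749477386475, 25.273944854736328), 5.710593223571777) case xy -0.5080448913759755 61.38756253081761 ang -8.140972966406316[ WARN:0@31.411] global loadsave.cpp:1063 imwrite_ Unsupported depth image for selected encoder is fallbacked to CV_8U.
```

>>> servo_tool(
  plan=[
    [0.3,[2,-1,-40],0],
    [0.3,[2,-1,-80],0],
    [0.3,[2,-1,-105],0],
    [0.3,[2,-1,-115],0],
    [0.3,[2,-1,-120],0],
    [0.3,[2,-1,-123],0],
    [0.3,[2,-1,-125],0],
    [0.3,[2,-1,-125],0],
  ],
)

```text
t: 11.03
ee_pos: [464.5, 252.6, -19.0]
orientation: [0.838, 3.026, 0.002]
ft_force: [-0.1, 0.1, -0.3]
width: 61.3
grasp_force: 0.0
```

```bash
python3 tips.py
```

```text
[464.45200385 252.60592799 -19.00364399] [-0.09482274  0.10880035 -0.3377655 ] [ 0.4756  0.6317  1.9421  0.      0.5659 -0.5547]
[224 121  25  19 305] bottom [237.3 138. ] 139
[224 154  24  17 166] bottom [243.5 168.8] 170
pred [244.6 182.5]
pred [250.  159.8]
```

>>> servo_tool(
  plan=[
    [0.3,[-1,0,-2],0],
    [1,[-1,0,-2],0],
    [1,[-1,0,-2],0],
    [1,[-1,0,-2],0],
    [1,[-1,0,-2],0],
    [1,[-1,0,-2],0],
    [1,[-1,0,-2],0],
    [1,[-1,0,-2],0],
    [1,[-1,0,-2],0],
    [1,[-1,0,-2],0],
  ],
)

```text
t: 11.92
ee_pos: [462.5, 252.3, -22.1]
orientation: [-0.838, -3.028, 0.0]
ft_force: [0.1, 0.1, 0.3]
width: 10.6
grasp_force: 30.0
```

>>> servo_tool(
  plan=[
    [1,[0,0,0],0],
    [1,[0,0,0],0],
    [1,[0,0,0],0],
  ],
)

```text
t: 12.17
ee_pos: [462.5, 252.3, -22.1]
orientation: [-0.838, -3.028, 0.0]
ft_force: [-0.6, -0.1, 0.8]
width: 10.7
grasp_force: 30.0
```

>>> servo_tool(
  plan=[
    [1,[0,0,40],0],
    [1,[0,0,80],0],
    [1,[0,0,120],0],
    [1,[5,-35,120],7],
    [1,[10,-75,120],14],
    [1,[15,-115,120],21.6],
    [1,[20,-155,120],21.6],
    [1,[25,-195,120],21.6],
    [1,[30,-235,120],21.6],
    [1,[35,-275,120],21.6],
  ],
)

```text
t: 13.0
ee_pos: [497.1, -22.9, 98.1]
orientation: [0.256, 3.131, 0.0]
ft_force: [-0.0, 0.4, -0.5]
width: 10.4
grasp_force: 30.0
```

>>> servo_tool(
  plan=[
    [1,[5,-40,0],0],
    [1,[9,-80,0],0],
    [1,[9,-109,0],0],
    [1,[9,-109,0],0],
    [1,[9,-109,0],0],
    [1,[9,-109,0],0],
  ],
)

```text
t: 13.5
ee_pos: [505.9, -129.6, 97.8]
orientation: [-0.257, -3.13, -0.001]
ft_force: [1.1, -1.0, -0.0]
width: 10.3
grasp_force: 30.0
```

>>> servo_tool(
  plan=[
    [1,[1,-2,-35],0],
    [1,[1,-2,-65],0],
    [1,[1,-2,-85],0],
    [1,[1,-2,-95],0],
    [1,[1,-2,-99],0],
    [1,[1,-2,-101],0],
    [1,[1,-2,-102],0],
    [1,[1,-2,-102],0],
  ],
)

```text
t: 14.17
ee_pos: [506.4, -131.3, -3.0]
orientation: [-0.253, -3.129, 0.0]
ft_force: [-5.8, -3.8, 5.0]
width: 10.5
grasp_force: 30.0
```

>>> servo_tool(
  plan=[
    [1,[-1,-2,0],0],
    [1,[-1,-2,0],0],
    [1,[-1,-2,-1],0],
    [1,[-1,-2,-1],0],
  ],
)

```text
t: 14.5
ee_pos: [507.2, -134.0, -4.5]
orientation: [0.256, 3.129, -0.001]
ft_force: [0.4, -1.2, 1.0]
width: 10.2
grasp_force: 30.0
```

Forces relaxed after the nudge. I'll release narrowly and rise.

>>> servo_tool(
  plan=[
    [1,[0,0,-1],0],
    [0.77,[0,0,-1],0],
    [0.77,[0,0,-1],0],
    [0.77,[0,0,-1],0],
    [0.77,[0,0,-1],0],
    [0.77,[0,0,10],0],
    [0.77,[0,0,30],0],
    [0.77,[0,0,65],0],
    [0.77,[0,0,105],0],
    [0.77,[0,0,125],0],
  ],
)

```text
t: 15.33
ee_pos: [507.8, -134.3, 124.3]
orientation: [0.256, 3.127, -0.001]
ft_force: [0.8, -0.6, -0.1]
width: 20.3
grasp_force: 0.0
```

>>> servo_tool(
  plan=[
    [0.77,[0,40,20],0],
    [1,[0,80,30],0],
    [1,[0,120,45],0],
    [1,[0,160,45],0],
    [1,[0,200,45],0],
    [1,[0,240,45],0],
    [1,[0,280,45],0],
    [1,[0,280,45],0],
    [1,[0,280,45],0],
  ],
)

```text
t: 16.08
ee_pos: [505.9, 147.9, 165.6]
orientation: [0.25, 3.131, 0.0]
ft_force: [-0.2, -0.7, 0.3]
width: 0.4
grasp_force: 0.0
```

```bash
python3 - <<'E'
from h import *
im={n:np.mean([ctrl.get_image(n).astype(float) for _ in range(3)],0) for n in('scene','top')};np.savez('im4.npz',**im)
yaw=-.164;x=np.array([np.cos(yaw),np.sin(yaw)]);c=np.array([511,-108])
for uv in((366,148),(405,148),(443,148)):
  print('box',[plane('top',uv,z)[:2].round() for z in(0,60,100)])
for uv in ((397,212),(455,273),(502,235)): print('box scene',[plane('scene',uv,z)[:2].round() for z in(0,60,100)])
# lid edge corners: top crop c1 (58,20),(345,60)->px ; scene
T=lambda a,b:(325+a/4,172+b/4); S=lambda a,b:(280+(a-360)/4,170+b/4)
L=tri(S(598,25),T(58,20)); Rr=tri(S(738,262),T(345,62)); print('lid corners',L,Rr)
for q in(L[0],Rr[0]): print('case x,z',(q[:2]-c)@x,q[2])
t=cv2.resize(im['top'][195:255,320:410],None,fx=4.4,fy=4.4,interpolation=2);s=cv2.resize(im['scene'][195:285,275:365],None,fx=4.4,fy=4.4,interpolation=2)
z=np.zeros((s.shape[0],t.shape[1],3));z[:t.shape[0]]=t
cv2.imwrite('pics/c8.png',np.hstack([z,s]).clip(0,255).astype(np.uint8))
E
```

```text
box [array([ 757., -118.]), array([ 738., -112.]), array([ 726., -108.])]
box [array([ 754., -238.]), array([ 736., -226.]), array([ 723., -219.])]
box [array([ 752., -354.]), array([ 733., -337.]), array([ 721., -326.])]
box scene [array([ 759., -122.]), array([ 722., -159.]), array([ 698., -183.])]
box scene [array([ 772., -345.]), array([ 734., -367.]), array([ 710., -382.])]
box scene [array([ 955., -314.]), array([ 906., -338.]), array([ 872., -354.])]
lid corners (array([632.21443013, -28.82489115, 118.10898009]), np.float64(11.695806721648816)) (array([ 604.1420892 , -226.70855656,  116.65569763]), np.float64(1.4821605983301307))
case x,z 106.6613988677242 118.10898008548116
case x,z 111.2733704002141 116.65569762970483
```

View pics/c8.png

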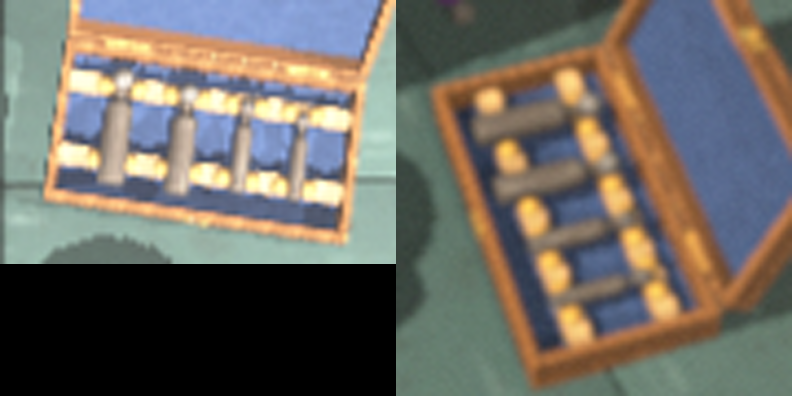

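Final picture: all four punches lie in their cradles, thickest to thinnest from left to right. Their balls, at top-crop (124,80), (190,95), (245,103) and (302,122), are all to the rear. Next the lid: pass over it, come down behind and push forward.

>>> servo_tool(
  plan=[
    [1,[18,-35,0],0],
    [1,[36,-70,0],0],
    [1,[54,-105,0],0],
    [1,[72,-140,0],0],
    [1,[90,-175,0],0],
    [1,[108,-210,0],0],
    [1,[126,-245,0],0],
    [1,[142,-277,0],0],
    [1,[142,-277,0],0],
    [1,[142,-277,0],0],
  ],
)

```text
t: 17.22
ee_pos: [648.1, -133.7, 164.5]
orientation: [-0.263, -3.13, -0.0]
ft_force: [-0.5, -0.1, -0.0]
width: 0.4
grasp_force: 0.0
```

>>> servo_tool(
  plan=[
    [1,[0,0,-20],0],
    [1,[0,0,-40],0],
    [1,[0,0,-60],0],
    [1,[0,0,-80],0],
    [1,[0,0,-93],0],
    [1,[0,0,-93],0],
    [1,[0,0,-93],0],
  ],
)

```text
t: 17.8
ee_pos: [647.6, -130.3, 71.7]
orientation: [-0.256, -3.13, -0.001]
ft_force: [0.3, 0.4, 0.3]
width: 0.4
grasp_force: 0.0
```

Now push along −x of the case.

>>> servo_tool(
  plan=[
    [1,[-10,1.6,0],0],
    [1,[-20,3.3,0],0],
    [1,[-28,4.6,0],0],
    [1,[-35,5.8,0],0],
    [1,[-42,7,0],0],
    [1,[-49,8,0],0],
    [1,[-56,9.2,0],0],
    [1,[-56,9.2,0],0],
  ],
)

```text
t: 18.47
ee_pos: [590.2, -121.4, 71.7]
orientation: [-0.256, -3.129, -0.0]
ft_force: [1.1, 0.7, -0.9]
width: -0.0
grasp_force: 0.0
```

>>> servo_tool(
  plan=[
    [1,[-8,1.3,0],0],
    [1,[-16,2.6,0],0],
    [1,[-24,4,0],0],
    [1,[-32,5.2,0],0],
    [1,[-40,6.6,0],0],
    [1,[-48,8,0],0],
    [1,[-56,9.2,0],0],
    [1,[-62,10.2,0],0],
    [1,[-62,10.2,0],0],
  ],
)

```text
t: 19.22
ee_pos: [528.3, -111.1, 71.7]
orientation: [-0.256, -3.129, -0.0]
ft_force: [0.5, 0.7, -0.3]
width: 0.2
grasp_force: 0.0
```

```bash
cat > lid.py <<'E'
from h import *
print(ctrl.get_obs()['ee_pos'])
s=ctrl.get_image('scene').astype(int);t=ctrl.get_image('top').astype(int)
for n,a,(x0,x1,y0,y1) in(('scene',s,(280,385,165,290)),('top',t,(325,415,172,255))):
  w=a[y0:y1,x0:x1];m=((w[...,0]-w[...,2]>20)).astype(np.uint8); o=((w[...,2]-w[...,0]>45)).astype(np.uint8)
  k=np.argwhere(o); print(n,'blue',m.sum(),'wood',o.sum(),'bbox',k.min(0)[::-1]+[x0,y0],k.max(0)[::-1]+[x0,y0])
E
python3 lid.py
```

```text
[ 528.26464679 -111.14490858   71.69276074]
scene blue 208 wood 3077 bbox [283 165] [384 282]
top blue 59 wood 314 bbox [330 199] [347 242]
```

>>> servo_tool(
  plan=[
    [1,[-8,1.3,0],0],
    [1,[-16,2.6,0],0],
    [1,[-16,2.6,0],0],
    [1,[-16,2.6,0],0],
    [1,[-16,2.6,30],0],
    [1,[-16,2.6,70],0],
    [1,[-16,2.6,90],0],
    [1,[-16,2.6,90],0],
  ],
)

```text
t: 19.98
ee_pos: [517.7, -109.7, 166.7]
orientation: [0.255, 3.123, -0.002]
ft_force: [0.7, 0.0, -0.5]
width: 0.3
grasp_force: 0.0
```

>>> servo_tool(
  plan=[
    [1,[0,40,0],0],
    [1,[0,80,0],0],
    [1,[0,120,0],0],
    [1,[0,160,0],0],
    [1,[0,200,0],0],
    [1,[0,240,0],0],
    [1,[0,280,0],0],
    [1,[0,280,0],0],
  ],
)

```text
t: 20.65
ee_pos: [514.2, 176.8, 161.4]
orientation: [0.249, 3.131, 0.003]
ft_force: [0.3, -0.2, -0.4]
width: 0.4
grasp_force: 0.0
```

```bash
python3 lid.py; python3 - <<'E'
from h import *
c=np.array([511,-108]);x=np.array([np.cos(-.164),np.sin(-.164)]);y=np.array([-x[1],x[0]])
for n in('scene','top'):
  print(n,'shut lid top corners',[proj(n,[*(c+a*54*x+b*101*y),46]).round() for a,b in((-1,1),(-1,-1),(1,-1),(1,1))])
  d=np.abs(ctrl.get_image(n).astype(int)-np.load('im.npz')[n]).sum(2)
  for k,p in(('dome',(205,162) if n=='top' else (303,117)),('pin',(453,228) if n=='top' else (366,328)),('purple',(295,225) if n=='top' else (283,188))): print(k,d[p[1]-14:p[1]+15,p[0]-14:p[0]+15].mean().round(1))
E
```

```text
[514.23594564 176.83385933 161.39280847]
scene blue 0 wood 3621 bbox [282 165] [384 282]
top blue 41 wood 2758 bbox [330 202] [403 250]
scene shut lid top corners [array([282., 208.]), array([305., 272.]), array([349., 259.]), array([322., 198.])]
dome 116.3
pin 8.1
purple 33.7
top shut lid top corners [array([329., 239.]), array([400., 249.]), array([404., 212.]), array([335., 202.])]
dome 168.6
pin 14.2
purple 37.9
```

>>> servo_tool(
  plan=[
    [1,[-40,0,20],0],
    [1,[-80,0,40],0],
    [1,[-110,0,40],0],
    [1,[-110,0,40],0],
  ],
)

```text
t: 21.18
ee_pos: [398.8, 168.5, 201.8]
orientation: [-0.259, -3.127, 0.002]
ft_force: [-0.2, -1.0, -0.8]
width: 0.1
grasp_force: 0.0
```

```bash
python3 - <<'E'
from h import *
o=np.load('im.npz')
for n in('scene','top'):
  im=ctrl.get_image(n).astype(int); d=np.abs(im-o[n]).sum(2)
  for k,p in(('dome',(205,162) if n=='top' else (303,117)),('pin',(453,228) if n=='top' else (366,328))): print(n,k,d[p[1]-14:p[1]+15,p[0]-14:p[0]+15].mean().round(1))
  if n=='scene':
    w=((im[...,2]-im[...,0])>40).astype(np.uint8); w[:,:275]=0;w[:,360:]=0;w[:185]=0
    N,l,st,ce=cv2.connectedComponentsWithStats(w); i=1+np.argmax(st[1:,4]); P=np.argwhere(l==i)[:,::-1]
    for v in((-1,-1),(1,-1),(-1,1),(1,1)): print(v,P[np.argmax(P@np.array(v))])
E
```

```text
scene dome 119.1
scene pin 6.7
(-1, -1) [283 209]
(1, -1) [322 200]
(-1, 1) [305 281]
(1, 1) [347 270]
top dome 168.2
top pin 13.7
```

```bash
python3 - <<'E'
from h import *
o=np.load('im.npz')
cur={n:ctrl.get_image(n).astype(float) for n in('scene','top')}
for n,p in(('top',(205,162)),('scene',(303,117))):
  sl=(slice(p[1]-14,p[1]+15),slice(p[0]-14,p[0]+15))
  for k,a in(('im',o),('im3',np.load('im3.npz')),('im4',np.load('im4.npz')),('cur',cur)):
    print(n,k,a[n][sl].mean((0,1)).round(),np.abs(a[n]-o[n])[sl].sum(2).mean().round())
a=[cv2.resize(x,None,fx=5,fy=5) for x in(o['top'][142:182,180:230],cur['top'][142:182,180:230])]
g=np.hstack([o['top'][148:178,190:220].mean(2)[::3,::3],cur['top'][148:178,190:220].mean(2)[::3,::3]]).astype(int);print(g)
E
```

```text
top im [108. 115. 104.] 0.0
top im3 [166. 178. 160.] 178.0
top im4 [164. 175. 159.] 171.0
top cur [163. 174. 157.] 168.0
scene im [63. 71. 64.] 0.0
scene im3 [ 98. 111.  99.] 110.0
scene im4 [101. 114. 103.] 120.0
scene cur [101. 114. 102.] 119.0
[[101  99 100 103 103 104 106 107 108 108 155 151 152 155 157 158 166 164
  166 168]
 [ 99  98  99 102 102 104 106 107 108 105 152 151 153 157 159 126 131 134
  135 163]
 [100  99 100 101 103 106 105 104 109 106 150 151 155 158 160 105 105 102
  106 162]
 [ 99 100  97 114 128 126 126 129 105 107 151 149 152 174 197 187 186 193
  106 163]
 [100  83  83 134 140 139 139 156 113 107 156 138 136 211 221 221 222 236
  113 169]
 [102  86  87 129 136 139 145 153 122 105 157 144 144 213 219 223 229 236
  121 170]
 [102  85  85 127 137 147 155 154 108 104 160 142 144 215 223 232 238 222
  109 163]
 [102  95  96  95  97 111 113  97 105 104 159 153 152 152 161 198 214 167
  164 168]
 [105  99  99  99 101 104 105 106 106 105 164 155 155 155 160 167 168 169
  168 168]
 [101 101  97  98 101 104 106 110 104 108 161 161 154 153 162 171 171 177
  168 172]]
```

The block hasn't moved; only the arm's shadow has shifted. The lid is shut, so I'm handing in.

```bash
python3 -c "
from workcell import ctrl
print(ctrl.close_job())"
```

```text
the job is handed in; nothing more can be done
None
```

The job is handed in: both loose punches are in cradles 1 and 3, all four run thickest to thinnest from left to right with ball ends to the rear, and the lid is shut. The doming block and bench block were not moved. It took about 21 s of the 61 s.

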